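# Take the size of a bearing-housing bore with a telescoping gauge

### The job

Take the size of the bore in the carousel bearing housing with the square base plate: let the telescoping gauge down into it, gently, until it stands on the bore's floor, and let go of it; swing the lever on its top right over so that the plungers spring out to the wall, then swing it right back to lock them. Take the gauge by its handle again, draw it out with its size still held and stand it upright in the middle of the steel tray; leave everything else on the table where it is.

Things in the scene. Friction and masses are not known exactly. Their poses are not given: they have to be found in the camera images.
- gauge: The telescoping gauge, 0.4 kg, 135 mm tall, upright on the table at the start. Origin: centre of its underside; z up, x along its two plungers. Round steel head, 43.6 mm diameter, 0 to 60 mm up, foot chamfered 5 mm, a plunger to +x and one to -x at 14 mm; square aluminium handle 18 x 18 mm, 60 to 106 mm up, sides along x and y; then the lever, which swings in the x-z plane.
- gauge_grip (a point): Where to take the gauge: on the handle's axis, 90 mm above its underside, 16 mm below the handle's top. Same axes as the gauge. Fingers must close along y, clear of the lever, which leans over the handle's -x or +x side and reaches up to 135 mm above the underside.
- lever (a joint): Lock lever, rad. 0: leans 0.6 rad to the gauge's -x, locked (start). 1.2: leans 0.6 rad to +x, plungers free. Pivot 106 mm above the underside, axis along y. It stays where it is put; 2 to 4 N at its tip move it. The plungers come free from about 0.5 up and are clamped below about 0.3: throw it right to its stop, within 0.2 rad.
- lever_tip (a point): Middle of the lever's top end, 28 mm from its pivot. A black bar, 8 mm thick in the swing direction, 12 mm wide along the gauge's y, 25 mm clear of the handle's top; push it over with a fingertip or loosely between open fingertips; pinched tight it cannot turn. Standing in the bore the gauge first leans up to 0.1 rad (10 mm at the lever) with the push: push on to the stop.
- plunger (a joint): How far the +x plunger stands out, m; the other moves with it. At 0 (start) the plunger ends are 19 mm from the gauge's axis, inside the head's outline; a spring pushes them out (1.3 N shut, 0.5 N at the full 0.010) when the lever frees them. Against the wall of the right bore it reads about 0.0045 to 0.005.
- bore (a point): Centre of the mouth of the bore to be measured, in the fixed aluminium housing with the SQUARE base plate (100 x 100 x 12 mm); z up. The housing's sleeve is 68 mm in outside diameter and its rim is 80 mm above the table. The bore is 47 mm in diameter; its flat floor is a sprung steel plate (2.5 N/mm) anywhere from 46 to 60 mm below the rim, not measured: it must be felt for.
- other_bore (a point): Centre of the mouth of the other fixed housing's bore, the one with the ROUND base (100 mm), bore 54 mm, sleeve 72 mm, also 80 mm tall: not to be measured.
- tray_in (a point): Centre of the inner floor of the fixed, square stainless tray, 3 mm above the table; inside 144 x 144 mm, rim 12 mm above the table; axes along its sides.
- sleeve: Bystander: loose steel sleeve, 48 mm across, 30 mm tall. Origin under its centre.
- screwdriver: Bystander: screwdriver lying on the table.
- wrench: Bystander: wrench lying on the table.
- reagent: Bystander: brown bottle, 60 mm across, 130 mm tall. Origin under its centre.
- jar: Bystander: white jar, 52 mm across, 60 mm tall. Origin under its centre.
- roller: Bystander: dark steel pin standing on end, 22 mm across, 50 mm tall. Origin under its centre.
- housing: The square-based aluminium housing itself, with its stop; fixed. Origin: centre of its underside.

How it is judged:
On the way, in this order (a step that is already met when the one before it is completed fails the run):
1. the gauge stands in the square-based housing's bore, let go, still locked and shut (horizontal distance between gauge and bore below 0.007 m and z of gauge in the frame of bore below -0.04 m and angle between gauge's own z axis and vertical below 0.2 rad and value of joint lever below 0.35 rad and value of joint plunger below 0.002 m and contact force between the fingers and gauge below 0.3 N), for 0.2 s.
2. the lever has been thrown over in the bore and the plungers have sprung out to the wall (horizontal distance between gauge and bore below 0.007 m and z of gauge in the frame of bore below -0.04 m and angle between gauge's own z axis and vertical below 0.2 rad and value of joint plunger between 0.0027 and 0.006 m and value of joint lever above 0.8 rad), for 0.1 s.
3. the lever is back and the plungers are locked at the bore's size, still in the bore (horizontal distance between gauge and bore below 0.007 m and z of gauge in the frame of bore below -0.04 m and angle between gauge's own z axis and vertical below 0.2 rad and value of joint plunger between 0.0032 and 0.006 m and value of joint lever below 0.3 rad), for 0.2 s.
At the end, for the whole second after the job is handed in: The gauge stands still and upright (within 0.1 rad) on the tray's floor, its axis within 45 mm of the tray's middle along each side, let go, its lever in the locked position (below 0.35 rad) and its plungers still at the bore's size (joint 3.2 to 6.0 mm) (value of joint plunger between 0.0032 and 0.006 m and value of joint lever below 0.35 rad and angle between gauge's own z axis and vertical below 0.1 rad and x of gauge in the frame of tray_in between -0.045 and 0.045 m and y of gauge in the frame of tray_in between -0.045 and 0.045 m and z of gauge in the frame of tray_in between -0.003 and 0.004 m and linear speed of gauge below 0.03 m/s); the robot touches nothing.
It fails at once if the shut gauge is dropped or shot down the bore (faster than 0.3 m/s in it) (horizontal distance between gauge and bore below 0.008 m and z of gauge in the frame of bore below -0.004 m and value of joint plunger below 0.002 m and linear speed of gauge above 0.3 m/s).
It fails at once if the shut, locked gauge is rammed against the housing or its floor (more than 45 N) (value of joint plunger below 0.002 m and value of joint lever below 0.1 rad and contact force between gauge and housing above 45 N).
It fails at once if a bystander is shifted by more than 25 mm (distance of any of sleeve, screwdriver, wrench, reagent, jar, roller from where it was at the start of the episode above 0.025 m).
It also fails if it takes over 67 s, if anything falls off the work surface, if the arm or the gripper's body presses on something with over 40 N, if the wrist force passes 120 N, or if a joint passes its speed limit or range.

### The arm

A 7-joint arm with a two-finger parallel gripper is mounted at the origin on the work surface. World frame = base frame: x ahead of the robot, y to its left, z up, the work surface at z = 0. Lengths are in m, angles in rad, forces in N, time in s.
With the tool pointing down it reaches from about 0.425 to 0.975 m from the base axis. Payload 16.7 kg.
Tool frame: the origin (TCP) lies midway between the tips of the shut fingers; the grasp point (between the pads) lies arm.grasp_offset behind it (arm.grasp_offset is the distance from the TCP to the grasp point, in m); z points along the fingers, y is the line along which they close (so a half turn about z gives the same grasp; the last joint's range is limited). The gripper opens to 85 mm and grips with 20 to 120 N. Pads are 22 mm wide; open, the fingers measure 114 mm over their backs; the gripper's body (76 mm by 85 mm) begins 54 mm behind the grasp point. The pads swing forward as they close: fully open they stand 13 mm farther back than shut.
Start: joints at [1.123, 0.426, 0.074, 1.606, -0.034, 1.111, -0.067], TCP at [0.198, -0.645, 0.231] pointing down, gripper open.
Joint ranges: [-2.85, 2.85], [-0.5, 2.14], [-1.23, 1.37], [0.21, 2.46], [-1.02, 4.16], [0.16, 2.05], [-2.73, 2.73]. Speed limits (rad/s): [1.89, 1.89, 2.39, 2.39, 3.01, 3.01, 3.01].

### API

Orientations are given as a rotation vector (axis times angle).
In Python, from cell import arm gives the robot as it stands.
- The arm moves only by the tool drive_tool, never from a script. Its argument "motion" is a list of rows, each a list of 3 entries, a list of its own where there are three numbers: the shift along the world's x, y, z in units of 0.15 m (1.0 is 0.15 m), then the turn, a rotation vector about the world's x, y, z in units of 2 pi rad (1.0 is 2 pi rad), then the opening, from -1 (shut) to 1 (fully open), so that 0 is half open. In form: [[[x, y, z], [rx, ry, rz], hand], ...]. A call has 1 to 10 rows; each row shifts and turns the commanded pose from where the row before left it; what a row does not reach is not made up. A row lasts 1/10 s, in which the tool goes at most 50 mm and 8.59 degrees, less where a joint would pass 70% of its speed; a pose out of reach is approached as far as the arm can. A call with a number of a shift or a turn outside -1 to 1 is refused whole. A call with a gripper value outside its range is refused whole. The fingers move at their own pace and stop on an object; "newtons" is the grip in N (left out, the last holds). Time passes only in rows, so rows that do not move let the fingers close. It gives the time, the measured TCP pose, the force, the opening and the grip force at its end, in the units of the state.
- arm.get_obs(): the state, without advancing time (a new reading comes with each control period).
- arm.grab_frame(name): name is "scene" or "top" or "wrist"; returns a dict with "img" (400x640x3 uint8, red, green, blue), "depth" (400x640 float32, m along the optical axis (not along the pixel's ray), 0 where there is no reading), "intrinsics" (3x3 intrinsics, pixels), "R" (3x3) and "t" (3): a world point X has camera coordinates R X + t. Camera axes: x right, y down, z forward; pixel columns grow to the right and rows downward; lengths in m; the calibration is good to about 2 mm. A picture is of the moment at which its call begins.
- arm.job_done(): hands the job in; it is judged then, once.
The state is a dict: "t": time; "qpos": joint angles; "dq": joint speeds; "effort": joint torques, N m; "tool_pos": TCP position; "tcp_rot": TCP orientation; "wrist_force": force on the tool from outside, world axes, zero at the start; "wrist_torque": the same for the moment, N m; "opening": finger opening in m; "finger_force": force on a finger pad.
Only numpy, scipy, OpenCV 4.12 (cv2) and the standard library are available. Lean on these libraries where they do the work, as an engineer would, in place of code of your own. Each camera call takes 0.05 s, during which the arm holds its last target. There are 200 camera calls.

## Working session

There is one attempt and no reset: what is moved stays moved. The work goes in short steps, Python scripts to look and compute and a tool call to move; the robot and the scene stay as the last step left them, time stands still between calls to the robot, and variables do not carry over. Pictures are saved under pics/ and viewed, at most 12 in all, crops included, and the job is handed in when it is done.

Besides the shell and the picture viewer there is one more tool, called after "Emit:" by a JSON object that holds its "op" and its "data". drive_tool: Moves the arm, as the interface text tells. Its arguments: {"type":"object","properties":{"motion":{"type":"array"},"newtons":{"type":"number"}},"required":["motion"]}

```bash
ls; mkdir -p pics; python3 - <<'E'
from cell import arm
import cv2,numpy as np,pickle
print(arm.get_obs(), arm.grasp_offset)
fs={}
for n in ("scene","top"):
    f=arm.grab_frame(n); fs[n]=f
    cv2.imwrite(f"pics/{n}0.png",f["img"][:,:,::-1]); print(n,f["intrinsics"],f["R"],f["t"])
pickle.dump(fs,open("f0.pkl","wb"))
E
```

```text
pics
{'t': 0.0, 'qpos': array([ 1.12352406,  0.42674083,  0.07385372,  1.60659496, -0.03408837,
        1.11078666, -0.06710565]), 'dq': array([ 0.00020273,  0.00031482, -0.00039012,  0.00039218,  0.00128791,
       -0.00054022, -0.00086672]), 'effort': array([-3.60551630e-04, -9.49806118e+01,  3.76106009e+00, -4.63493121e+01,
        1.92803261e-02,  1.02130574e-02, -3.96473706e-05]), 'tool_pos': array([ 0.19789068, -0.64492536,  0.23061011]), 'tcp_rot': array([-3.10562240e+00, -4.65776700e-01,  4.59737117e-04]), 'wrist_force': array([0.49888666, 0.36934113, 0.20799679]), 'wrist_torque': array([ 0.0172396 ,  0.00280051, -0.03150082]), 'finger_force': 0.0, 'opening': 0.08512986796915518} 0.0187
scene [[505.68481997   0.         315.40179709]
 [  0.         505.68481997 206.41103271]
 [  0.           0.           1.        ]] [[ 0.64221712  0.76647095 -0.00891353]
 [ 0.45739452 -0.3925251  -0.79794379]
 [-0.61509953  0.50837616 -0.60266595]] [-0.37564014 -0.19238442  1.51525851]
top [[513.27165357   0.         315.15861591]
 [  0.         513.27165357 192.53023209]
 [  0.           0.           1.        ]] [[-0.02079801 -0.99976022  0.0068523 ]
 [-0.99122895  0.0197249  -0.13067555]
 [ 0.13050905 -0.00950999 -0.99140151]] [0.00201724 0.57946713 1.27623719]
```

View pics/top0.png

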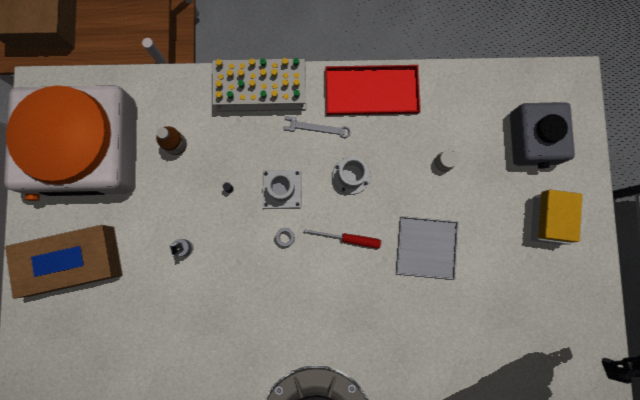

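View pics/scene0.png

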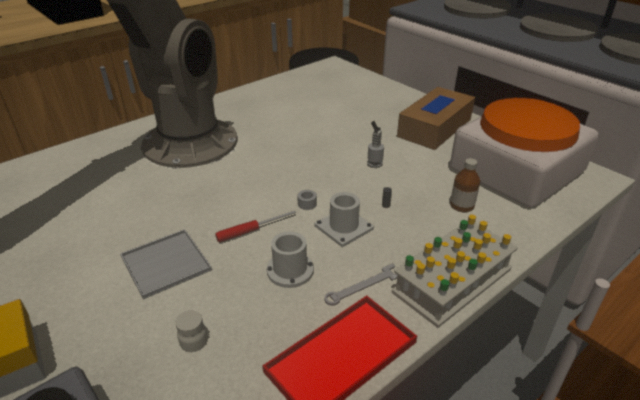

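The top view shows the gauge at (180,248), the square housing at (281,188), the round housing at (351,177) and the tray at (427,248). In the scene view the gauge is at (376,150) and the square housing at (344,215).

```bash
cat > h.py <<'E'
import numpy as np,cv2
def cloud(f):
    K,R,t,d=f["intrinsics"],f["R"],f["t"],f["depth"]
    v,u=np.indices(d.shape); c=np.stack([(u-K[0,2])/K[0,0]*d,(v-K[1,2])/K[1,1]*d,d],-1)
    P=(c-t)@R; P[d==0]=np.nan; return P
def ray(f,u,v,z):
    K,R,t=f["intrinsics"],f["R"],f["t"]
    o=-R.T@t; r=R.T@np.linalg.inv(K)@np.array([u,v,1.]); return o+r*(z-o[2])/r[2]
def circ(x,y):
    A=np.c_[2*x,2*y,np.ones(len(x))]; s=np.linalg.lstsq(A,x*x+y*y,rcond=None)[0]; return s[0],s[1],np.sqrt(s[2]+s[0]**2+s[1]**2)
E
python3 - <<'E'
from h import *
import pickle
fs=pickle.load(open("f0.pkl","rb"))
T=fs["top"];P=cloud(T)
for n,u,v in (("gauge",180,248),("sq",281,188),("rd",351,177),("tray",427,248),("jar",445,160),("roller",227,188),("reag",170,140),("sleeve",285,238)):
    print(n,ray(T,u,v,0.05).round(3))
for fn,f in fs.items():
    P=cloud(f);z=P[...,2]
    for n,u,v in (("sq",281,188),("rd",351,177)):
        c=ray(T,u,v,.08); m=(np.hypot(P[...,0]-c[0],P[...,1]-c[1])<.06)&(abs(z-.08)<.005)
        q=P[m]; 
        h=cv2.minEnclosingCircle(q[:,:2].astype(np.float32)*1000); print(fn,n,m.sum(),h,np.median(z[m]))
    c=ray(T,427,248,.003); m=(abs(P[...,0]-c[0])<.1)&(abs(P[...,1]-c[1])<.1)&(z>.006)&(z<.02)
    print("tray",m.sum(),cv2.minAreaRect(P[m][:,:2].astype(np.float32)*1000))
    c=ray(T,180,248,.06); 
    for a,b in ((.02,.06),(.06,.063),(.066,.1),(.1,.109),(.109,.125),(.125,.15)):
        m=(np.hypot(P[...,0]-c[0],P[...,1]-c[1])<.06)&(z>a)&(z<b); q=P[m]
        if len(q): print("g",a,b,m.sum(),q.mean(0).round(4),q.min(0).round(4),q.max(0).round(4))
i=T["img"][215:280,140:220]; 
S=fs["scene"]["img"][110:175,340:420]
cv2.imwrite("pics/g0.png",np.hstack([cv2.resize(x,None,fx=5,fy=5,interpolation=cv2.INTER_CUBIC) for x in (i,S)])[:,:,::-1])
E
```

```text
gauge [0.445 0.331 0.05 ]
sq [0.591 0.077 0.05 ]
rd [ 0.616 -0.102  0.05 ]
tray [ 0.432 -0.287  0.05 ]
jar [ 0.655 -0.344  0.05 ]
roller [0.594 0.214 0.05 ]
reag [0.721 0.36  0.05 ]
sleeve [0.464 0.068 0.05 ]
scene sq 306 ((595.7283325195312, 76.27638244628906), 37.249916076660156) 0.07945691280737882
scene rd 386 ((629.05078125, -106.05075073242188), 37.57767868041992) 0.07947432906660819
tray 637 ((435.4065856933594, -297.9305725097656), (150.80015563964844, 155.99073791503906), 83.49356079101562)
g 0.02 0.06 224 [0.4584 0.3191 0.0431] [0.4262 0.3045 0.02  ] [0.4724 0.3525 0.06  ]
g 0.06 0.063 31 [0.449  0.3198 0.0613] [0.4314 0.3054 0.06  ] [0.4673 0.3436 0.0625]
g 0.066 0.1 99 [0.4522 0.3245 0.0835] [0.4385 0.3162 0.0662] [0.461  0.3419 0.1   ]
g 0.1 0.109 29 [0.4515 0.3259 0.1048] [0.4414 0.3186 0.1006] [0.4601 0.3389 0.1084]
g 0.109 0.125 39 [0.4457 0.326  0.1162] [0.4368 0.3169 0.109 ] [0.4582 0.3403 0.1242]
g 0.125 0.15 13 [0.4371 0.323  0.128 ] [0.4303 0.317  0.1253] [0.4399 0.33   0.1319]
top sq 266 ((595.3721923828125, 77.39276885986328), 33.8265495300293) 0.07810514627002677
top rd 240 ((627.600830078125, -105.66415405273438), 36.13027572631836) 0.07808382776687113
tray 377 ((428.66217041015625, -284.34625244140625), (180.08274841308594, 191.4214324951172), 85.56709289550781)
g 0.02 0.06 149 [0.4476 0.3197 0.0506] [0.4273 0.3067 0.021 ] [0.4679 0.3465 0.06  ]
g 0.06 0.063 34 [0.4437 0.3232 0.0612] [0.4272 0.3082 0.0601] [0.4669 0.3425 0.063 ]
g 0.066 0.1 35 [0.4476 0.322  0.0816] [0.437  0.3143 0.0662] [0.4587 0.3317 0.0977]
g 0.1 0.109 26 [0.4507 0.3279 0.1049] [0.441  0.3191 0.1014] [0.4577 0.3388 0.1087]
g 0.109 0.125 37 [0.444  0.3273 0.1152] [0.4313 0.3185 0.109 ] [0.4528 0.3389 0.1247]
g 0.125 0.15 18 [0.4347 0.3248 0.1283] [0.429  0.3196 0.125 ] [0.4406 0.33   0.1354]
```

View pics/g0.png

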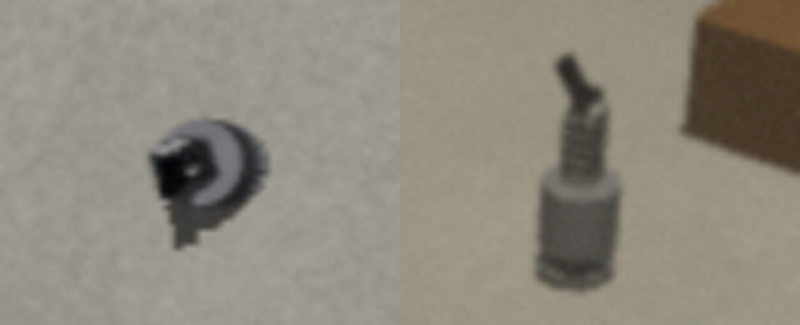

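The gauge stands at about (0.450, 0.326) with its lever leaning to world -x, so its yaw is small. The bore is at about (0.5955, 0.077) and the tray at about (0.435, -0.298). I'm moving over to the gauge for a close wrist view.

Emit:
{"op": "drive_tool", "data": {"motion": [[[0.17,0.21,0.02],[0,0,0],1],[[0.17,0.21,0.02],[0,0,0],1],[[0.17,0.21,0.02],[0,0,0],1],[[0.17,0.21,0.02],[0,0,0],1],[[0.17,0.21,0.02],[0,0,0],1],[[0.17,0.21,0.02],[0,0,0],1],[[0.17,0.21,0.02],[0,0,0],1],[[0.17,0.21,0.02],[0,0,0],1],[[0.17,0.21,0.02],[0,0,0],1],[[0.17,0.21,0.02],[0,0,0],1]]}}

```text
t: 1.1
tool_pos: [0.4537, -0.3288, 0.2613]
tcp_rot: [-3.107, -0.466, 0.0]
wrist_force: [0.7, -0.2, -0.6]
opening: 0.0854
finger_force: 0.0
```

Emit:
{"op": "drive_tool", "data": {"motion": [[[0.07,0.22,0],[0,0,0],1],[[0.07,0.22,0],[0,0,0],1],[[0.07,0.22,0],[0,0,0],1],[[0.07,0.22,0],[0,0,0],1],[[0.07,0.22,0],[0,0,0],1],[[0.07,0.22,0],[0,0,0],1],[[0.07,0.22,0],[0,0,0],1],[[0.07,0.22,0],[0,0,0],1],[[0.07,0.22,0],[0,0,0],1],[[0.07,0.22,0],[0,0,0],1]]}}

```text
t: 2.1
tool_pos: [0.5581, 0.001, 0.2611]
tcp_rot: [-3.107, -0.466, 0.001]
wrist_force: [0.5, 0.5, -0.8]
opening: 0.0855
finger_force: 0.0
```

Emit:
{"op": "drive_tool", "data": {"motion": [[[-0.07,0.2,0],[0,0,-0.003],1],[[-0.07,0.2,0],[0,0,-0.003],1],[[-0.07,0.2,0],[0,0,-0.003],1],[[-0.07,0.2,0],[0,0,-0.003],1],[[-0.07,0.2,0],[0,0,-0.003],1],[[-0.07,0.2,0],[0,0,-0.003],1],[[-0.07,0.2,0],[0,0,-0.003],1],[[-0.07,0.2,0],[0,0,-0.003],1],[[-0.07,0.2,0],[0,0,-0.003],1],[[-0.07,0.2,0],[0,0,-0.003],1]]}}

```text
t: 3.1
tool_pos: [0.4523, 0.3007, 0.2611]
tcp_rot: [3.137, 0.17, -0.0]
wrist_force: [0.8, -0.0, -0.4]
opening: 0.0854
finger_force: 0.0
```

```bash
python3 - <<'E'
from cell import arm
from h import *
import pickle
f=arm.grab_frame("wrist"); pickle.dump(f,open("w1.pkl","wb"))
cv2.imwrite("pics/w1.png",f["img"][:,:,::-1])
K,R,t=f["intrinsics"],f["R"],f["t"]; print(K[0,0],K[:2,2],(-R.T@t).round(3),R[2].round(3))
P=cloud(f);z=P[...,2]
for a,b in ((.03,.055),(.057,.062),(.07,.1),(.104,.108),(.11,.12),(.12,.127),(.127,.15)):
    m=(np.hypot(P[...,0]-.45,P[...,1]-.326)<.05)&(z>a)&(z<b); q=P[m]
    if len(q): print(a,b,m.sum(),q.mean(0).round(4),cv2.minAreaRect(q[:,:2].astype(np.float32)*1000))
E
```

```text
360.0844164622276 [321.64498062 194.6137693 ] [0.537 0.31  0.404] [-0.326 -0.036 -0.945]
0.03 0.055 178 [0.465  0.3259 0.0422] ((460.0550842285156, 326.0841064453125), (42.541934967041016, 17.159622192382812), 74.50716400146484)
0.057 0.062 806 [0.4541 0.328  0.0598] ((450.2474365234375, 329.2149963378906), (42.98454666137695, 37.7022590637207), 80.74383544921875)
0.07 0.1 228 [0.4541 0.3283 0.0857] ((447.5951232910156, 329.4278869628906), (19.08689308166504, 18.708362579345703), 17.943164825439453)
0.104 0.108 169 [0.4526 0.3304 0.1059] ((447.98309326171875, 329.581787109375), (17.794466018676758, 17.963184356689453), 17.92232894897461)
0.11 0.12 251 [0.4465 0.3288 0.1145] ((445.0799865722656, 328.6754150390625), (15.817978858947754, 18.16085433959961), 17.694780349731445)
0.12 0.127 122 [0.4403 0.3262 0.1236] ((436.552001953125, 325.5079650878906), (14.357627868652344, 11.837424278259277), 22.827558517456055)
0.127 0.15 137 [0.4353 0.3252 0.1292] ((434.7854919433594, 325.2877502441406), (8.729195594787598, 12.04951000213623), 17.97480010986328)
```

View pics/w1.png

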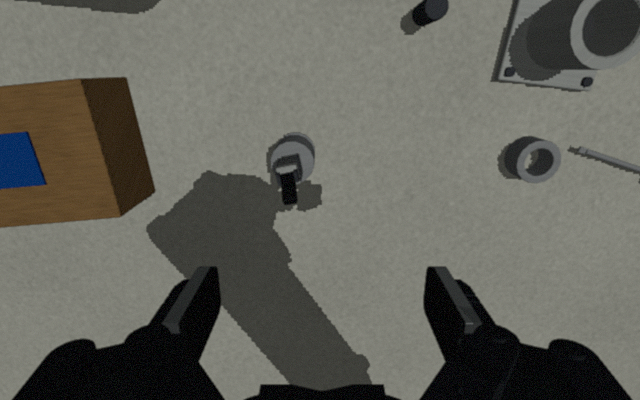

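The wrist view shows the gauge at (290,160) with its lever pointing down to (289,190). Fits agree on the handle axis at (0.448, 0.3295), top height 0.106 m and yaw 18°.

Emit:
{"op": "drive_tool", "data": {"motion": [[[-0.014,0.096,0],[0,0,0.016],1],[[-0.014,0.096,0],[0,0,0.0165],1],[[0,0,-0.3],[0,0,0],1],[[0,0,-0.3],[0,0,0],1],[[0,0,-0.3],[0,0,0],1],[[0,0,-0.2],[0,0,0],0.6],[[0,0,-0.1],[0,0,0],0.2],[[0,0,-0.055],[0,0,0],0],[[0,0,0],[0,0,0],-0.3]], "newtons": 40}}

```text
t: 4.05
tool_pos: [0.4489, 0.3286, 0.073]
tcp_rot: [3.103, 0.49, -0.0]
wrist_force: [0.8, -0.0, -0.1]
opening: 0.0306
finger_force: 0.0
```

Emit:
{"op": "drive_tool", "data": {"motion": [[[0,0,0],[0,0,0],-1],[[0,0,0],[0,0,0],-1],[[0,0,0],[0,0,0],-1],[[0,0,0],[0,0,0],-1]], "newtons": 40}}

```text
t: 4.45
tool_pos: [0.4495, 0.3291, 0.0742]
tcp_rot: [-3.102, -0.49, -0.003]
wrist_force: [-1.5, -0.2, 7.4]
opening: 0.0176
finger_force: 44.6
```

Emit:
{"op": "drive_tool", "data": {"motion": [[[0,0,0.1],[0,0,0],-1],[[0,0,0.25],[0,0,0],-1],[[0,0,0.25],[0,0,0],-1],[[0,0,0.25],[0,0,0],-1],[[0.09,-0.25,0.25],[0,0,0],-1],[[0.09,-0.25,0],[0,0,0],-1],[[0.09,-0.25,0],[0,0,0],-1],[[0.09,-0.25,0],[0,0,0],-1],[[0.09,-0.25,0],[0,0,0],-1],[[0.09,-0.25,0],[0,0,0],-1]]}}

```text
t: 5.45
tool_pos: [0.5286, 0.1052, 0.236]
tcp_rot: [-3.103, -0.491, -0.001]
wrist_force: [0.3, 0.3, -3.8]
opening: 0.0176
finger_force: 42.8
```

Emit:
{"op": "drive_tool", "data": {"motion": [[[0,0,0],[0,0,0],-1],[[0,0,0],[0,0,0],-1],[[0,0,0],[0,0,0],-1]]}}

```text
t: 5.75
tool_pos: [0.5282, 0.1077, 0.2354]
tcp_rot: [-3.102, -0.492, -0.0]
wrist_force: [0.2, -0.1, -4.5]
opening: 0.0175
finger_force: 42.7
```

```bash
cat > meas.py <<'E'
from cell import arm
from h import *
import pickle,sys
f=arm.grab_frame("wrist"); pickle.dump(f,open(sys.argv[1]+".pkl","wb"))
cv2.imwrite(f"pics/{sys.argv[1]}.png",f["img"][:,:,::-1])
o=arm.get_obs(); p=o["tool_pos"]; print(p.round(4),o["tcp_rot"].round(3),o["wrist_force"].round(1))
P=cloud(f);z=P[...,2]
m=(np.hypot(P[...,0]-.5955,P[...,1]-.077)<.05)&(z>.076)&(z<.084)
if m.sum()>50:
    q=P[m]; print("rim",m.sum(),np.median(q[:,2]),cv2.minEnclosingCircle(q[:,:2].astype(np.float32)*1000))
    r=np.hypot(*(q[:,:2]-[.5955,.077]).T); 
    mm=m.astype(np.uint8); cs,h=cv2.findContours(mm,cv2.RETR_CCOMP,cv2.CHAIN_APPROX_NONE)
    for c in cs:
        if len(c)>60:
            u,v=c[:,0,0],c[:,0,1]; w=np.array([ray(f,a,b,.08) for a,b in zip(u,v)]); print("contour circle",len(c),np.round(circ(w[:,0],w[:,1]),4))
zb=float(sys.argv[2]) if len(sys.argv)>2 else p[2]-.0742
m=(np.hypot(P[...,0]-p[0],P[...,1]-p[1])<.03)
for a,b in ((.057,.062),(.104,.108),(.11,.12),(.127,.15)):
    q=P[m&(z-zb>a)&(z-zb<b)]
    if len(q): print(a,b,len(q),np.median(q[:,2]).round(4),cv2.minAreaRect(q[:,:2].astype(np.float32)*1000))
E
python3 meas.py w2
```

```text
[0.5282 0.1079 0.2353] [-3.102 -0.493 -0.   ] [-0.3 -0.  -5. ]
rim 3033 0.07983868003433109 ((596.2411499023438, 76.87191009521484), 34.13676452636719)
contour circle 239 [0.5962 0.0772 0.0335]
contour circle 166 [0.5963 0.0777 0.0233]
0.057 0.062 2284 0.221 ((535.7142944335938, 109.95851135253906), (25.540536880493164, 42.954376220703125), 18.352466583251953)
0.104 0.108 1293 0.2671 ((533.4644165039062, 109.1146469116211), (13.214662551879883, 44.41881561279297), 18.445159912109375)
0.11 0.12 3565 0.2756 ((529.4481811523438, 108.34315490722656), (25.96489906311035, 58.22752380371094), 17.757761001586914)
0.127 0.15 6388 0.3023 ((530.8828735351562, 108.83689880371094), (31.734006881713867, 59.9293212890625), 18.75743865966797)
```

View pics/w2.png

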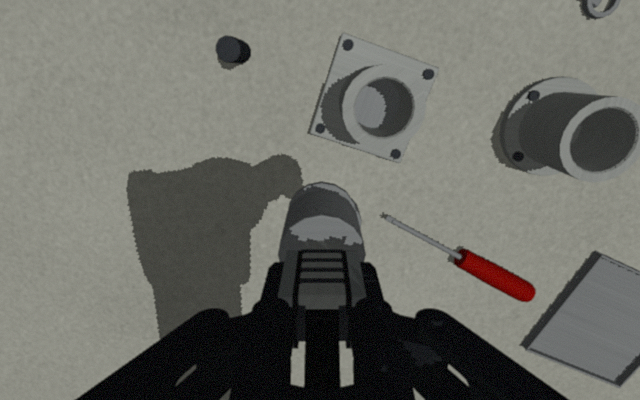

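The wrist view shows the bore mouth at (385,107) and the held gauge head at (322,220). The rim circles give a bore of (0.5962, 0.0774), with radii that match. Next I fit the head's cylinder to find the axis of the held gauge.

```bash
python3 - <<'E'
from h import *
import pickle
f=pickle.load(open("w2.pkl","rb"));P=cloud(f);z=P[...,2]
d=np.hypot(P[...,0]-.528,P[...,1]-.108)
for a,b in ((.156,.161),(.161,.165),(.168,.19),(.19,.215),(.168,.215)):
    m=(d<.026)&(z>a)&(z<b); q=P[m]
    if len(q)>20: print(a,b,len(q),np.round(circ(q[:,0],q[:,1]),4))
m=(d<.026)&(z>.22)&(z<.2225); q=P[m]; ph=np.array([q[np.argmax(q[:,:2]@[np.cos(a),np.sin(a)])] for a in np.linspace(-.9,1.5,40)]); print("toprim",np.round(circ(ph[:,0],ph[:,1]),4))
print("zmin",np.nanmin(z[(d<.026)&(z>.1)]))
m=(d<.03)&(z>.2655)&(z<.269);q=P[m]; 
E
```

```text
0.168 0.19 724 [0.5273 0.1075 0.0201]
0.19 0.215 1160 [0.5268 0.1073 0.0214]
0.168 0.215 1884 [0.5274 0.1075 0.0205]
toprim [0.5276 0.1075 0.0211]
zmin 0.16491089707595036
```

Emit:
{"op": "drive_tool", "data": {"motion": [[[0.16,-0.07,0],[0,0,0],-1],[[0.16,-0.07,0],[0,0,0],-1],[[0.141,-0.059,0],[0,0,0],-1],[[0,0,-0.15],[0,0,0],-1],[[0,0,-0.15],[0,0,0],-1],[[0,0,-0.15],[0,0,0],-1],[[0,0,0],[0,0,0],-1],[[0,0,0],[0,0,0],-1],[[0,0,0],[0,0,0],-1]]}}

```text
t: 6.7
tool_pos: [0.5984, 0.0776, 0.1688]
tcp_rot: [-3.103, -0.491, -0.003]
wrist_force: [0.1, 0.8, -3.7]
opening: 0.0171
finger_force: 42.6
```

```bash
python3 meas.py w3; python3 - <<'E'
from h import *
import pickle
f=pickle.load(open("w3.pkl","rb"));P=cloud(f);z=P[...,2]
d=np.hypot(P[...,0]-.597,P[...,1]-.0775)
for a,b in ((.1,.115),(.115,.13),(.13,.145),(.1,.145)):
    q=P[(d<.026)&(z>a)&(z<b)]
    if len(q)>20: print(a,b,len(q),np.round(circ(q[:,0],q[:,1]),4))
E
```

```text
[0.5985 0.0774 0.1688] [-3.103e+00 -4.910e-01 -3.000e-03] [-0.4 -0.8 -4.5]
rim 2579 0.07987397457431263 ((596.3491821289062, 77.08708190917969), 34.0615234375)
contour circle 339 [0.5971 0.0773 0.03  ]
0.057 0.062 2284 0.1544 ((605.8135986328125, 79.89791870117188), (25.624486923217773, 42.99736404418945), 17.908784866333008)
0.104 0.108 1284 0.2004 ((602.61865234375, 78.74795532226562), (15.220806121826172, 44.570716857910156), 18.205142974853516)
0.11 0.12 3579 0.2091 ((599.6504516601562, 77.73704528808594), (25.901506423950195, 58.425323486328125), 17.835681915283203)
0.127 0.15 6355 0.2361 ((601.1849975585938, 78.22763061523438), (31.472206115722656, 59.86336135864258), 17.11211395263672)
0.1 0.115 487 [0.5969 0.0772 0.0202]
0.115 0.13 533 [0.597  0.0771 0.0214]
0.13 0.145 714 [0.597  0.0771 0.0214]
0.1 0.145 1734 [0.5976 0.0774 0.0205]
```

View pics/w3.png

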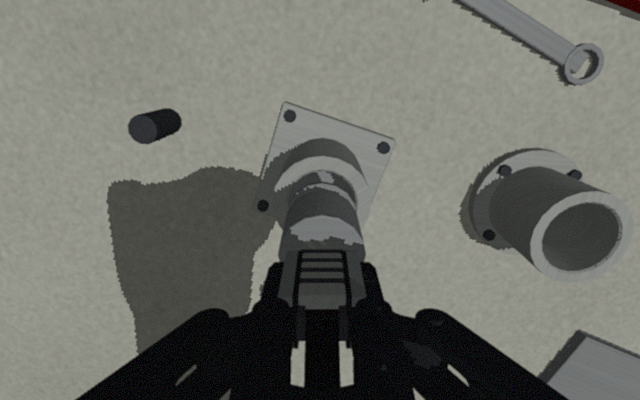

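The view shows the gauge head at (322,210) centred over the bore; the fits agree to under 1 mm. Lowering gently now.

Emit:
{"op": "drive_tool", "data": {"motion": [[[0,0,-0.045],[0,0,0],-1],[[0,0,-0.045],[0,0,0],-1],[[0,0,-0.025],[0,0,0],-1],[[0,0,-0.025],[0,0,0],-1],[[0,0,0],[0,0,0],-1]]}}

```text
t: 7.25
tool_pos: [0.5975, 0.0769, 0.1456]
tcp_rot: [-3.103, -0.49, 0.002]
wrist_force: [-0.5, -0.1, -4.0]
opening: 0.0174
finger_force: 42.7
```

Emit:
{"op": "drive_tool", "data": {"motion": [[[0,0,-0.03],[0,0,0],-1],[[0,0,-0.03],[0,0,0],-1],[[0,0,-0.03],[0,0,0],-1],[[0,0,-0.03],[0,0,0],-1],[[0,0,0],[0,0,0],-1]]}}

```text
t: 7.75
tool_pos: [0.5974, 0.0768, 0.1275]
tcp_rot: [-3.103, -0.49, 0.002]
wrist_force: [0.4, 0.7, -3.5]
opening: 0.0173
finger_force: 42.7
```

Emit:
{"op": "drive_tool", "data": {"motion": [[[0,0,-0.03],[0,0,0],-1],[[0,0,-0.03],[0,0,0],-1],[[0,0,-0.03],[0,0,0],-1],[[0,0,-0.02],[0,0,0],-1],[[0,0,0],[0,0,0],-1]]}}

```text
t: 8.25
tool_pos: [0.5975, 0.0769, 0.1112]
tcp_rot: [-3.103, -0.49, 0.001]
wrist_force: [0.6, 0.2, -3.4]
opening: 0.0175
finger_force: 42.8
```

Emit:
{"op": "drive_tool", "data": {"motion": [[[0,0,-0.014],[0,0,0],-1],[[0,0,-0.014],[0,0,0],-1],[[0,0,0],[0,0,0],-1]]}}

```text
t: 8.55
tool_pos: [0.5977, 0.0769, 0.1074]
tcp_rot: [-3.103, -0.49, 0.0]
wrist_force: [0.4, -0.0, -4.8]
opening: 0.017
finger_force: 42.8
```

Emit:
{"op": "drive_tool", "data": {"motion": [[[0,0,-0.014],[0,0,0],-1],[[0,0,-0.014],[0,0,0],-1],[[0,0,0],[0,0,0],-1]]}}

```text
t: 8.85
tool_pos: [0.5976, 0.0769, 0.1031]
tcp_rot: [-3.103, -0.49, 0.001]
wrist_force: [-0.3, -0.4, -4.6]
opening: 0.0173
finger_force: 42.8
```

Bottom is at about 0.029 m and it hasn't touched yet.

Emit:
{"op": "drive_tool", "data": {"motion": [[[0,0,-0.014],[0,0,0],-1],[[0,0,0],[0,0,0],-1]]}}

```text
t: 9.05
tool_pos: [0.5978, 0.0769, 0.1011]
tcp_rot: [-3.103, -0.49, 0.0]
wrist_force: [0.4, 1.3, -3.9]
opening: 0.0174
finger_force: 42.8
```

Emit:
{"op": "drive_tool", "data": {"motion": [[[0,0,-0.014],[0,0,0],-1],[[0,0,0],[0,0,0],-1]]}}

```text
t: 9.25
tool_pos: [0.5979, 0.0769, 0.0993]
tcp_rot: [-3.103, -0.49, -0.0]
wrist_force: [-1.2, -0.2, 0.5]
opening: 0.0173
finger_force: 43.4
```

Emit:
{"op": "drive_tool", "data": {"motion": [[[0,0,-0.014],[0,0,0],-1],[[0,0,0],[0,0,0],-1]]}}

```text
t: 9.45
tool_pos: [0.598, 0.077, 0.0973]
tcp_rot: [-3.103, -0.49, -0.001]
wrist_force: [-1.0, -0.5, 5.4]
opening: 0.0174
finger_force: 44.1
```

Floor felt at about 55 mm below the rim. I'll ease back 1.5 mm and open.

Emit:
{"op": "drive_tool", "data": {"motion": [[[0,0,0.01],[0,0,0],-1],[[0,0,0],[0,0,0],-0.4],[[0,0,0],[0,0,0],-0.2],[[0,0,0],[0,0,0],0.2],[[0,0,0],[0,0,0],0.4],[[0,0,0],[0,0,0],0.4],[[0,0,0],[0,0,0],0.4]]}}

```text
t: 10.15
tool_pos: [0.5978, 0.0769, 0.0986]
tcp_rot: [-3.103, -0.49, -0.0]
wrist_force: [-0.5, 0.5, 0.3]
opening: 0.0594
finger_force: 0.0
```

```bash
python3 meas.py w4 0.0242
```

```text
[0.5978 0.0769 0.0986] [-3.103 -0.49   0.   ] [0.3 0.6 1. ]
rim 6613 0.079927391942465 ((596.1904296875, 77.08760070800781), 34.369041442871094)
contour circle 754 [0.5957 0.0765 0.0283]
0.057 0.062 3296 0.0851 ((599.903076171875, 78.29236602783203), (51.53868865966797, 58.574790954589844), 24.042659759521484)
0.104 0.108 955 0.1309 ((600.0224609375, 77.76387023925781), (12.321080207824707, 59.90782928466797), 21.362689971923828)
0.11 0.12 1867 0.1385 ((596.3109741210938, 76.50213623046875), (12.695354461669922, 59.93992614746094), 15.502055168151855)
0.127 0.15 2198 0.1722 ((600.5460815429688, 77.79483795166016), (31.443334579467773, 55.538394927978516), 18.476430892944336)
```

Emit:
{"op": "drive_tool", "data": {"motion": [[[0,0,0.15],[0,0,0],0.4],[[0,0,0.26],[0,0,0],0.4],[[0,0,0.26],[0,0,0],0.4],[[-0.08,-0.026,0],[0,0,0],0],[[-0.085,-0.027,0],[0,0,0],-1],[[-0.085,-0.027,0],[0,0,0],-1],[[0,0,0],[0,0,0],-1],[[0,0,0],[0,0,0],-1],[[0,0,0],[0,0,0],-1]]}}

```text
t: 11.1
tool_pos: [0.5605, 0.065, 0.1987]
tcp_rot: [-3.103, -0.49, 0.001]
wrist_force: [-0.0, -0.4, 0.2]
opening: 0.0003
finger_force: 0.0
```

```bash
cat > lev.py <<'E'
from cell import arm
from h import *
import sys,pickle
f=arm.grab_frame(sys.argv[1]); cv2.imwrite(f"pics/{sys.argv[2]}.png",f["img"][:,:,::-1])
pickle.dump(f,open(sys.argv[2]+".pkl","wb"))
P=cloud(f);z=P[...,2]; c=np.array([.5965,.077]); e=np.array([.951,.309]); n=np.array([-.309,.951])
gx=(P[...,:2]-c)@e; gy=(P[...,:2]-c)@n
for a,b in ((.082,.0865),(.128,.132),(.134,.14),(.14,.147),(.147,.153),(.153,.165)):
    m=(abs(gx)<.035)&(abs(gy)<.025)&(z>a)&(z<b)
    if m.sum()>5: print(a,b,m.sum(),"gx",np.percentile(gx[m],[2,50,98]).round(4),"gy",np.percentile(gy[m],[2,50,98]).round(4),"z",np.median(z[m]).round(4))
o=arm.get_obs(); print(o["tool_pos"].round(4),((o["tool_pos"][:2]-c)@e).round(4),((o["tool_pos"][:2]-c)@n).round(4),o["opening"],o["t"])
E
python3 lev.py wrist w5
```

```text
0.082 0.0865 1548 gx [-0.0148  0.007   0.0199] gy [-0.0201 -0.0003  0.0194] z 0.0851
0.128 0.132 301 gx [-0.0085  0.0058  0.0086] gy [-0.0089 -0.0007  0.0082] z 0.131
0.134 0.14 385 gx [-0.005  -0.0001  0.0046] gy [-0.0093 -0.0007  0.0085] z 0.138
0.14 0.147 236 gx [-0.0076 -0.0046 -0.0015] gy [-0.0063 -0.0001  0.0055] z 0.1437
0.147 0.153 253 gx [-0.0187 -0.0091 -0.0061] gy [-0.0062 -0.0007  0.0054] z 0.1504
0.153 0.165 255 gx [-0.0177 -0.0134 -0.0106] gy [-0.0061 -0.0001  0.0053] z 0.1547
[0.5605 0.0651 0.1988] -0.0379 -0.0002 0.00018041730931573515 11.15
```

View pics/w5.png

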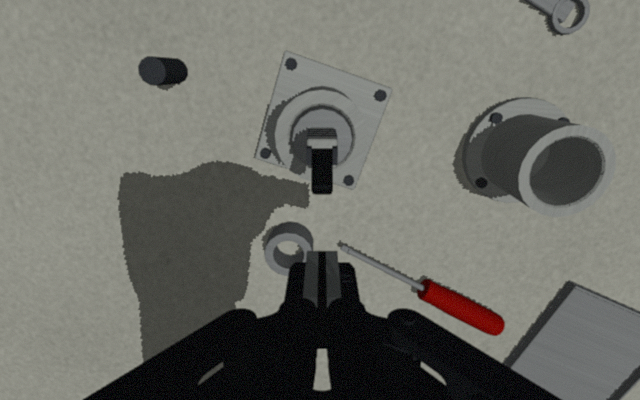

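The view shows the fingers shut at (322,275) in line with the lever at (322,175), which leans towards them. Lowering beside it, then pushing along the gauge's +x.

Emit:
{"op": "drive_tool", "data": {"motion": [[[0,0,-0.17],[0,0,0],-1],[[0,0,-0.182],[0,0,0],-1],[[0.038,0.0124,0],[0,0,0],-1],[[0.038,0.0124,0],[0,0,0],-1],[[0.038,0.0124,0],[0,0,0],-1],[[0.038,0.0124,0],[0,0,0],-1]]}}

```text
t: 11.75
tool_pos: [0.5843, 0.0727, 0.1475]
tcp_rot: [-3.103, -0.49, -0.002]
wrist_force: [-1.9, 0.2, 1.3]
opening: -0.0002
finger_force: 1.0
```

Emit:
{"op": "drive_tool", "data": {"motion": [[[0.038,0.0124,0],[0,0,0],-1],[[0.038,0.0124,0],[0,0,0],-1],[[0,0,0],[0,0,0],-1]]}}

```text
t: 12.05
tool_pos: [0.5954, 0.0764, 0.1465]
tcp_rot: [-3.103, -0.491, -0.001]
wrist_force: [-0.4, -0.9, 0.3]
opening: -0.0001
finger_force: 0.3
```

```bash
python3 lev.py wrist w6; python3 lev.py top t6
```

```text
0.082 0.0865 1950 gx [-0.0111  0.0108  0.0222] gy [-0.0197 -0.      0.0199] z 0.0854
0.128 0.132 229 gx [0.0086 0.012  0.0129] gy [-0.0088 -0.0001  0.0086] z 0.1308
0.134 0.14 207 gx [-0.0004  0.0053  0.0093] gy [-0.0086  0.0068  0.0088] z 0.1386
0.14 0.147 25 gx [0.0026 0.0075 0.0088] gy [-0.0082 -0.0001  0.0068] z 0.1457
0.147 0.153 154 gx [0.0054 0.0099 0.0208] gy [-0.0083  0.0003  0.0062] z 0.1521
0.153 0.165 1452 gx [0.0052 0.0098 0.0205] gy [-0.0129 -0.0002  0.0121] z 0.1571
[0.595  0.0763 0.1464] -0.0017 -0.0002 -0.00040398036288290636 12.1
[0.5947 0.0762 0.1464] -0.0019 -0.0002 -0.0001093579725148932 12.15
```

Emit:
{"op": "drive_tool", "data": {"motion": [[[0.025,0.0082,0],[0,0,0],-1],[[0.025,0.0082,0],[0,0,0],-1],[[0,0,0],[0,0,0],-1]]}}

```text
t: 12.45
tool_pos: [0.6011, 0.0782, 0.1462]
tcp_rot: [3.103, 0.49, -0.004]
wrist_force: [-10.4, -4.1, 9.7]
opening: -0.0004
finger_force: 7.2
```

```bash
python3 lev.py wrist w7; python3 - <<'E'
from cell import arm
print(arm.get_obs()["wrist_force"])
E
```

```text
0.082 0.0865 1488 gx [-0.0028  0.0137  0.023 ] gy [-0.0197  0.0004  0.0198] z 0.0855
0.128 0.132 63 gx [0.0113 0.014  0.0157] gy [-0.0091 -0.0071  0.0085] z 0.131
0.134 0.14 150 gx [0.005  0.0104 0.0124] gy [-0.0087  0.007   0.0086] z 0.1389
0.14 0.147 12 gx [0.0049 0.0062 0.0142] gy [-0.0087 -0.0059  0.0076] z 0.1402
0.147 0.153 338 gx [0.0117 0.0183 0.0267] gy [-0.0068 -0.0003  0.0059] z 0.1519
0.153 0.165 1325 gx [0.0113 0.0158 0.0255] gy [-0.0132 -0.0003  0.012 ] z 0.1572
[0.6011 0.0781 0.1462] 0.0047 -0.0004 -0.0001164652537708015 12.5
[-9.92517657 -3.86666072  8.21152472]
```

View pics/w7.png

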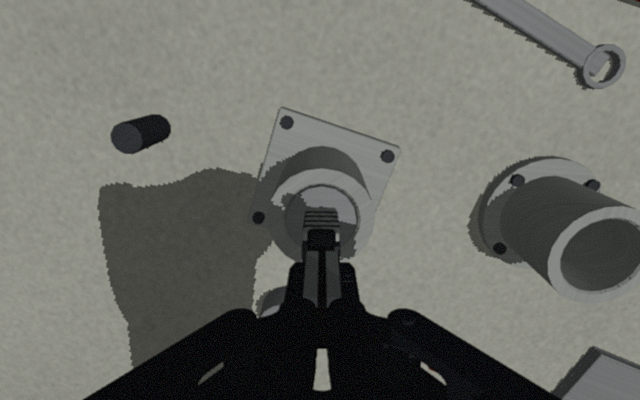

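The view shows the lever over to +x, with 11 N of resistance, so it is at its stop and the gauge is leaning. Backing off, rising and checking.

Emit:
{"op": "drive_tool", "data": {"motion": [[[-0.06,-0.0195,0],[0,0,0],-1],[[-0.06,-0.0195,0],[0,0,0],-1],[[0,0,0.19],[0,0,0],-1],[[0,0,0.19],[0,0,0],-1],[[-0.1,-0.0325,0],[0,0,0],-1],[[0,0,0],[0,0,0],-1]]}}

```text
t: 13.1
tool_pos: [0.568, 0.0672, 0.2041]
tcp_rot: [3.103, 0.489, 0.002]
wrist_force: [0.0, -0.6, -0.2]
opening: 0.0
finger_force: 0.0
```

```bash
python3 lev.py wrist w8
```

```text
0.082 0.0865 861 gx [-0.0079  0.0133  0.0224] gy [-0.0195  0.0003  0.02  ] z 0.0856
0.128 0.132 57 gx [-0.0034  0.0113  0.0141] gy [-0.0089  0.002   0.0088] z 0.1315
0.134 0.14 255 gx [0.0008 0.0051 0.0107] gy [-0.0087  0.0002  0.009 ] z 0.1389
0.14 0.147 171 gx [0.002  0.0087 0.0122] gy [-0.0084  0.0001  0.0084] z 0.1426
0.147 0.153 185 gx [0.0118 0.0155 0.0249] gy [-0.0059 -0.0005  0.0056] z 0.1514
0.153 0.165 289 gx [0.0169 0.0209 0.0245] gy [-0.0058  0.0001  0.0054] z 0.1548
[0.5685 0.0673 0.2036] -0.0296 -0.0006 0.00021974053573680538 13.15
```

Emit:
{"op": "drive_tool", "data": {"motion": [[[0.16,0.052,0],[0,0,0],-1],[[0.16,0.052,0],[0,0,0],-1],[[0.16,0.052,0],[0,0,0],-1],[[0,0,-0.19],[0,0,0],-1],[[0,0,-0.19],[0,0,0],-1],[[-0.038,-0.0124,0],[0,0,0],-1],[[-0.038,-0.0124,0],[0,0,0],-1],[[-0.038,-0.0124,0],[0,0,0],-1],[[-0.038,-0.0124,0],[0,0,0],-1]]}}

```text
t: 14.05
tool_pos: [0.6187, 0.0838, 0.1481]
tcp_rot: [-3.103, -0.49, -0.005]
wrist_force: [5.2, 1.9, 3.0]
opening: -0.0
finger_force: 2.4
```

Emit:
{"op": "drive_tool", "data": {"motion": [[[-0.038,-0.0124,0],[0,0,0],-1],[[-0.038,-0.0124,0],[0,0,0],-1],[[-0.038,-0.0124,0],[0,0,0],-1],[[0,0,0],[0,0,0],-1]]}}

```text
t: 14.45
tool_pos: [0.6004, 0.0778, 0.1466]
tcp_rot: [3.103, 0.49, -0.0]
wrist_force: [-0.4, 0.2, 1.6]
opening: -0.0001
finger_force: 0.5
```

Emit:
{"op": "drive_tool", "data": {"motion": [[[-0.025,-0.0082,0],[0,0,0],-1],[[-0.02,-0.0065,0],[0,0,0],-1],[[0,0,0],[0,0,0],-1]]}}

```text
t: 14.75
tool_pos: [0.5942, 0.076, 0.1463]
tcp_rot: [-3.103, -0.49, -0.0]
wrist_force: [2.3, 1.7, -1.0]
opening: 0.0003
finger_force: 1.2
```

Emit:
{"op": "drive_tool", "data": {"motion": [[[-0.012,-0.004,0],[0,0,0],-1],[[0,0,0],[0,0,0],-1]]}}

```text
t: 14.95
tool_pos: [0.5931, 0.0757, 0.1465]
tcp_rot: [-3.103, -0.49, -0.002]
wrist_force: [5.7, 2.1, -0.1]
opening: -0.0001
finger_force: 2.4
```

Emit:
{"op": "drive_tool", "data": {"motion": [[[-0.02,-0.0065,0],[0,0,0],-1],[[0,0,0],[0,0,0],-1]]}}

```text
t: 15.15
tool_pos: [0.5912, 0.0751, 0.1471]
tcp_rot: [-3.102, -0.491, -0.006]
wrist_force: [9.4, 3.7, 0.5]
opening: 0.0001
finger_force: 4.4
```

Emit:
{"op": "drive_tool", "data": {"motion": [[[0.06,0.0195,0],[0,0,0],-1],[[0.06,0.0195,0],[0,0,0],-1],[[0,0,0.19],[0,0,0],-1],[[0,0,0.19],[0,0,0],-1],[[-0.15,-0.049,0],[0,0,0],-1],[[-0.15,-0.049,0],[0,0,0],-1],[[0,0,0],[0,0,0],-1],[[0,0,0],[0,0,0],-1]]}}

```text
t: 15.95
tool_pos: [0.5627, 0.0655, 0.2033]
tcp_rot: [3.103, 0.49, -0.001]
wrist_force: [0.5, -0.1, 0.0]
opening: -0.0002
finger_force: 0.0
```

```bash
python3 lev.py wrist w9
```

```text
0.082 0.0865 763 gx [-0.0176 -0.0023  0.0188] gy [-0.02    0.0004  0.0203] z 0.0858
0.128 0.132 120 gx [-0.0135  0.0029  0.0039] gy [-0.0089 -0.0004  0.0087] z 0.1313
0.134 0.14 358 gx [-0.0103 -0.0048 -0.0007] gy [-0.0087  0.0002  0.0086] z 0.1385
0.14 0.147 273 gx [-0.0131 -0.0094 -0.0025] gy [-0.0063  0.0002  0.0067] z 0.1432
0.147 0.153 256 gx [-0.0246 -0.015  -0.0118] gy [-0.0056  0.0002  0.0059] z 0.1501
0.153 0.165 231 gx [-0.0242 -0.0199 -0.0165] gy [-0.0055  0.0002  0.0058] z 0.1545
[0.5631 0.0657 0.2033] -0.0353 -0.0004 -0.000291482480938428 16.0
```

View pics/w9.png

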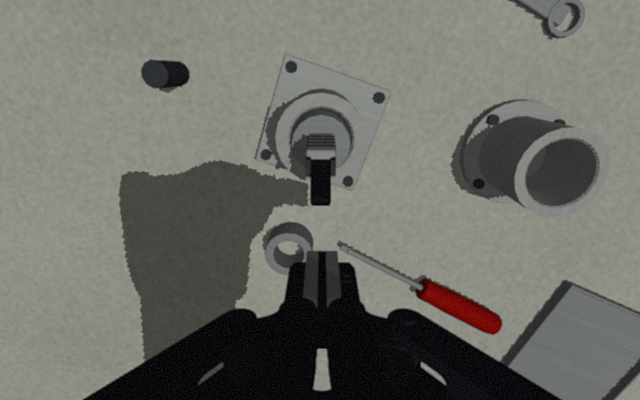

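The view shows the lever back to -x at (320,180), mirror-symmetric with the free position and with the gauge leaning 0.05 rad. Re-gripping the handle now.

Emit:
{"op": "drive_tool", "data": {"motion": [[[0,0,0],[0,0,0],0.4],[[0,0,0],[0,0,0],0.4],[[0.1,0.032,0],[0,0,0],0.4],[[0.098,0.0325,0],[0,0,0],0.4],[[0,0,0],[0,0,0],0.4],[[0,0,-0.2],[0,0,0],0.4],[[0,0,-0.2],[0,0,0],0.4],[[0,0,-0.2],[0,0,0],0.4],[[0,0,-0.09],[0,0,0],0.4],[[0,0,0],[0,0,0],0.2]]}}

```text
t: 17.0
tool_pos: [0.5911, 0.0751, 0.0982]
tcp_rot: [-3.103, -0.491, 0.005]
wrist_force: [0.2, 0.9, 1.2]
opening: 0.0515
finger_force: 0.0
```

Emit:
{"op": "drive_tool", "data": {"motion": [[[0,0,0],[0,0,0],-0.3],[[0,0,0],[0,0,0],-1],[[0,0,0],[0,0,0],-1],[[0,0,0],[0,0,0],-1],[[0,0,0],[0,0,0],-1],[[0,0,0],[0,0,0],-1]], "newtons": 40}}

```text
t: 17.6
tool_pos: [0.593, 0.0754, 0.1005]
tcp_rot: [-3.103, -0.49, -0.003]
wrist_force: [3.9, 1.2, 5.3]
opening: 0.0176
finger_force: 43.4
```

Emit:
{"op": "drive_tool", "data": {"motion": [[[0.01,0.003,0.01],[0,0,0],-1],[[0.009,0.003,0.02],[0,0,0],-1],[[0,0,0.03],[0,0,0],-1],[[0,0,0.03],[0,0,0],-1],[[0,0,0],[0,0,0],-1]]}}

```text
t: 18.1
tool_pos: [0.5946, 0.076, 0.1137]
tcp_rot: [3.103, 0.49, -0.001]
wrist_force: [-5.0, -2.2, -1.9]
opening: 0.0175
finger_force: 42.3
```

Emit:
{"op": "drive_tool", "data": {"motion": [[[0,0,0.04],[0,0,0],-1],[[0,0,0.04],[0,0,0],-1],[[0,0,0.05],[0,0,0],-1],[[0,0,0.05],[0,0,0],-1],[[0,0,0.1],[0,0,0],-1],[[0,0,0.15],[0,0,0],-1],[[0,0,0.2],[0,0,0],-1],[[0,0,0.2],[0,0,0],-1],[[0,0,0],[0,0,0],-1]]}}

```text
t: 19.0
tool_pos: [0.5979, 0.0771, 0.2438]
tcp_rot: [-3.103, -0.491, -0.015]
wrist_force: [0.7, -0.2, -3.1]
opening: 0.0176
finger_force: 42.1
```

```bash
python3 - <<'E'
from cell import arm
from h import *
f=arm.grab_frame("wrist"); P=cloud(f);z=P[...,2]; p=arm.get_obs()["tool_pos"]; print(p)
zb=p[2]-.0745; d=np.hypot(P[...,0]-p[0],P[...,1]-p[1])
for a,b in ((0.005,.022),(.01,.018),(.025,.04),(.04,.055)):
    q=P[(d<.035)&(z-zb>a)&(z-zb<b)]
    if len(q)>20: print(a,b,len(q),np.round(circ(q[:,0],q[:,1]),4),np.hypot(*(q[:,:2]-p[:2]).T).max().round(4))
m=(d<.03)&(abs(z-zb-.06)<.012); q=P[m]; print(np.linalg.svd(q-q.mean(0))[2][2] if len(q)<3000 else len(q))
g=f["depth"]; print("headtop z",np.median(z[(d<.022)&(z-zb>.055)&(z-zb<.065)]))
S=arm.grab_frame("scene"); uv=S["intrinsics"]@(S["R"]@np.array([p[0],p[1],zb+.06])+S["t"]); u,v=(uv[:2]/uv[2]).astype(int); print(u,v)
a=cv2.resize(S["img"][max(v-50,0):v+50,u-65:u+65],None,fx=4,fy=4,interpolation=cv2.INTER_CUBIC)
cv2.imwrite("pics/s10.png",a[:,:,::-1])
E
```

```text
[0.59689529 0.07672157 0.24121539]
0.005 0.022 576 [0.6032 0.0787 0.0194] 0.0279
0.01 0.018 451 [0.6027 0.0786 0.0196] 0.0279
0.025 0.04 664 [0.6009 0.078  0.0213] 0.0263
0.04 0.055 816 [0.6    0.0777 0.0213] 0.0253
3520
headtop z 0.22908824391477023
346 143
```

View pics/s10.png

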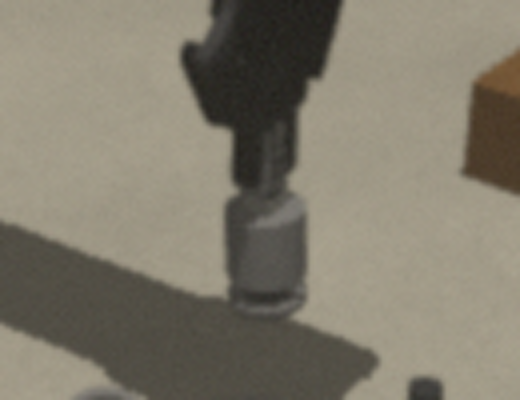

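The gauge is out, leaning about 0.07 rad in the pads. The view shows the lower part of its head at (265,290) in the crop. On to the tray.

Emit:
{"op": "drive_tool", "data": {"motion": [[[-0.05,-0.12,0],[0,0,0],-1],[[-0.12,-0.26,0],[0,0,0],-1],[[-0.12,-0.26,0],[0,0,0],-1],[[-0.12,-0.26,0],[0,0,0],-1],[[-0.12,-0.27,0],[0,0,0],-1],[[-0.12,-0.27,0],[0,0,0],-1],[[-0.12,-0.27,0],[0,0,0],-1],[[-0.12,-0.27,0],[0,0,0],-1],[[-0.12,-0.27,0],[0,0,0],-1],[[-0.1,-0.26,0],[0,0,0],-1]]}}

```text
t: 20.1
tool_pos: [0.4271, -0.3019, 0.2372]
tcp_rot: [-3.103, -0.49, 0.001]
wrist_force: [-0.2, -0.1, -4.6]
opening: 0.0175
finger_force: 41.9
```

Emit:
{"op": "drive_tool", "data": {"motion": [[[0,0,0],[0,0,0],-1],[[0,0,-0.15],[0,0,0],-1],[[0,0,-0.25],[0,0,0],-1],[[0,0,-0.25],[0,0,0],-1],[[0,0,-0.2],[0,0,0],-1],[[0,0,-0.1],[0,0,0],-1],[[0,0,0],[0,0,0],-1],[[0,0,0],[0,0,0],-1]]}}

```text
t: 20.9
tool_pos: [0.4287, -0.3002, 0.0953]
tcp_rot: [-3.103, -0.491, 0.001]
wrist_force: [0.0, -0.2, -4.2]
opening: 0.017
finger_force: 42.0
```

Emit:
{"op": "drive_tool", "data": {"motion": [[[0,0,-0.04],[0,0,0],-1],[[0,0,-0.04],[0,0,0],-1],[[0,0,-0.02],[0,0,0],-1],[[0,0,0],[0,0,0],-1]]}}

```text
t: 21.3
tool_pos: [0.4284, -0.3003, 0.08]
tcp_rot: [-3.103, -0.49, 0.001]
wrist_force: [0.3, -0.2, -3.8]
opening: 0.0175
finger_force: 42.0
```

Emit:
{"op": "drive_tool", "data": {"motion": [[[0,0,-0.01],[0,0,0],-1],[[0,0,0],[0,0,0],-1]]}}

```text
t: 21.5
tool_pos: [0.4288, -0.3004, 0.079]
tcp_rot: [3.103, 0.49, 0.001]
wrist_force: [0.1, 0.2, -3.6]
opening: 0.0174
finger_force: 42.2
```

Emit:
{"op": "drive_tool", "data": {"motion": [[[0,0,-0.007],[0,0,0],-1],[[0,0,0],[0,0,0],-1]]}}

```text
t: 21.7
tool_pos: [0.4293, -0.3006, 0.0787]
tcp_rot: [3.102, 0.49, 0.002]
wrist_force: [-1.4, 1.8, 10.7]
opening: 0.0176
finger_force: 44.3
```

Emit:
{"op": "drive_tool", "data": {"motion": [[[0,0,0.002],[0,0,0],-0.5],[[0,0,0],[0,0,0],-0.3],[[0,0,0],[0,0,0],0.2],[[0,0,0],[0,0,0],0.4],[[0,0,0],[0,0,0],0.4],[[0,0,0],[0,0,0],0.4]]}}

```text
t: 22.3
tool_pos: [0.4286, -0.3004, 0.078]
tcp_rot: [-3.103, -0.49, 0.0]
wrist_force: [-0.1, -0.4, -1.1]
opening: 0.0595
finger_force: 0.0
```

Emit:
{"op": "drive_tool", "data": {"motion": [[[0,0,0.15],[0,0,0],0.4],[[0,0,0.3],[0,0,0],0.4],[[0,0,0.3],[0,0,0],0.4],[[-0.05,0,0.3],[0,0,0],0.4],[[0,0,0],[0,0,0],0.4],[[0,0,0],[0,0,0],0.4],[[0,0,0],[0,0,0],0.4]]}}

```text
t: 23.0
tool_pos: [0.4207, -0.3001, 0.2347]
tcp_rot: [-3.102, -0.49, 0.002]
wrist_force: [-0.2, 0.3, -0.1]
opening: 0.06
finger_force: 0.0
```

```bash
python3 - <<'E'
from cell import arm
from h import *
f=arm.grab_frame("wrist"); P=cloud(f);z=P[...,2]; o=arm.get_obs(); print(o["tool_pos"],o["wrist_force"])
d=np.hypot(P[...,0]-.432,P[...,1]-.299)
d=np.hypot(P[...,0]-.432,P[...,1]+.299)
for a,b in ((.012,.024),(.03,.06),(.061,.065),(.07,.1),(.105,.112),(.113,.12),(.127,.15)):
    q=P[(d<.04)&(z>a)&(z<b)]
    if len(q)>20: print(a,b,len(q),np.median(q,0).round(4),np.round(circ(q[:,0],q[:,1]),4),cv2.minAreaRect(q[:,:2].astype(np.float32)*1000))
q=P[(abs(P[...,0]-.435)<.09)&(abs(P[...,1]+.298)<.09)&(z>.008)&(z<.015)&(d>.05)]; print("tray",len(q),cv2.minAreaRect(q[:,:2].astype(np.float32)*1000))
q=P[(d<.08)&(d>.05)&(z<.01)]; print("floor",np.median(q[:,2]))
cv2.imwrite("pics/w11.png",f["img"][:,:,::-1])
E
```

```text
[ 0.42065296 -0.29998905  0.23437959] [-0.58635879  0.1351435   0.43843753]
0.012 0.024 38 [ 0.452  -0.2929  0.0129] [ 0.4335 -0.2991  0.0204] ((447.3269958496094, -294.43109130859375), (14.614145278930664, 39.58900451660156), 18.010072708129883)
0.03 0.06 200 [ 0.4517 -0.2919  0.0459] [ 0.4326 -0.2994  0.0215] ((447.0462951660156, -294.72918701171875), (13.227594375610352, 39.73990249633789), 17.936586380004883)
0.061 0.065 1031 [ 0.4397 -0.2942  0.0629] [ 0.4327 -0.2995  0.0171] ((434.7038879394531, -298.6423645019531), (38.58891677856445, 42.863136291503906), 20.19786834716797)
0.07 0.1 177 [ 0.4414 -0.297   0.086 ] [ 0.4344 -0.2989  0.009 ] ((441.1515197753906, -296.64019775390625), (1.1872252225875854, 18.399383544921875), 17.932540893554688)
0.105 0.112 239 [ 0.4379 -0.2977  0.1091] [ 0.4335 -0.2991  0.0075] ((433.16217041015625, -299.19342041015625), (17.566438674926758, 17.754411697387695), 17.607587814331055)
0.113 0.12 237 [ 0.4322 -0.2998  0.1162] [ 0.434  -0.2988  0.0064] ((432.7838134765625, -299.3084411621094), (9.796863555908203, 17.433807373046875), 17.43104362487793)
0.127 0.15 237 [ 0.4215 -0.3029  0.1315] [ 0.4208 -0.3032  0.0044] ((421.2377624511719, -303.3216247558594), (11.64331340789795, 11.618712425231934), 17.913928985595703)
tray 1965 ((434.99188232421875, -298.06646728515625), (150.62625122070312, 150.20834350585938), 83.43363952636719)
floor 0.0029730907984951514
```

View pics/w11.png

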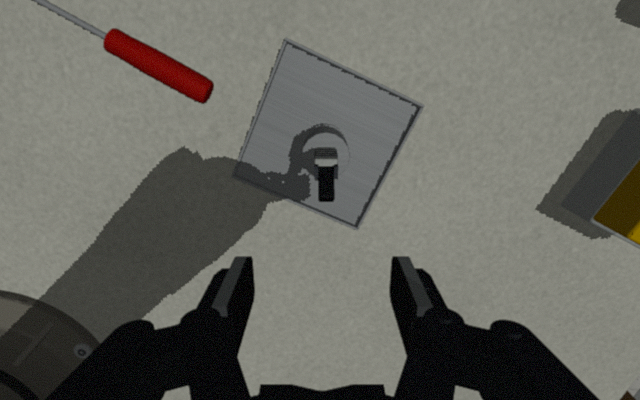

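The view shows the gauge upright at (326,155), in the middle of the tray, with its lever locked and the fingers clear. Handing in.

```bash
python3 -c "
from cell import arm
print(arm.job_done())"
```

```text
the job is handed in; nothing more can be done
None
```

The job is handed in: the gauge went through the square housing's bore (floor felt about 55 mm down, lever thrown right over and back) and stands upright about 2 mm from the tray's middle, let go and locked; I never measured the plungers' size directly, and no verdict came back.

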